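# Blank the filter colorimeter on the sixth filter

## Task

Blank the colorimeter on its sixth filter, by fingertip: turn the filter selector clockwise, counting the clicks, to the sixth of its eight positions and push the lid of the sample well shut, and only when both are done press the round zero key fully down and let it come up again. Nothing needs gripping: do not lift the instrument or shove it along the bench. Leave the square read key alone, and leave the bottle, the vial and the slide box where they stand.

Things in the scene. Friction and masses are not known exactly. Their poses are not given: they have to be found in the camera images.
- colorimeter: Loose 3.5 kg bench instrument on rubber feet, white and grey, 240 mm deep (x), 250 wide (y), flat deck 85 mm above the bench; along the rear a display hump 120 mm high, its foot 70 mm behind the centre. Origin: centre of its underside. Own +x points to the rear, +y to its left seen from the front. On the deck: selector left, sample well with lid right, two keys front right.
- filter_dial (a joint): Selector angle (rad), grows clockwise from above. Eight click positions 30 deg apart: first 0, second 0.524, ... sixth 2.618, eighth 3.665. Starts in one of the first four. Getting over a click takes about 0.15 N m, then it jumps into the next position by itself and stays. Pointer at position 1: 105 deg anticlockwise from the instrument's +x; at 6: 45 deg clockwise from it.
- dial_centre (a point): On the selector's upright axis, at the top of its bar, 114 mm above the bench; instrument x, y = -5, 55 mm. Black pointer knob: skirt 60 mm across, its top 92 mm above the bench; on it an upright bar through the axis, 22 mm high, 12 thick (9 at the nose), 29 mm to the tail and 32 to the nose, hub 18 across. Either end can be pushed sideways by fingertip; 65 mm free all round the axis.
- dial_nose (a point): Top of the nose end of the selector's bar, 32 mm from the axis; dial_centre to here is the pointer's direction. A white line on top of the bar runs to it. Eight black ticks on the deck, 38 to 45 mm from the axis, mark the click positions; the tick of position 1 is longer (13 mm).
- well_lid (a joint): Angle of the sample well's lid (rad): 0 shut, flat on the well; starts open at 1.5 to 1.85 (about upright), can go to 1.95. Stiff hinge (0.03 N m) that stays where it is left, so it must be pushed all the way down.
- lid_hinge (a point): Middle of the lid's hinge line, which runs along the instrument's x; at x, y = 5, -92 mm, 96 mm above the bench. Lid: black plate 56 mm wide (along the hinge), 5 thick; shut, it reaches 59 mm from the hinge to +y, with a 7 mm tab beyond, top 99 mm above the bench. Open, it stands upright, outer face to -y; the housing's right side is 33 mm beyond the hinge.
- lid_edge (a point): Middle of the lid's free edge (without the tab), 59 mm from the hinge, at mid thickness.
- zero_key (a joint): Travel of the zero key (m): 0 up, 0.004 fully down; spring return, 3.6 N fully down.
- zero_top (a point): Centre of the top of the round zero key, 22 mm across, the larger of the two keys at the front right of the deck, its top 94 mm above the bench (9 mm proud of the deck); at (-92, -40) mm in the instrument's x, y.
- read_key (a joint): Travel of the square read key (m): 0 up, 0.004 down. Not to be pressed.
- read_top (a point): Centre of the top of the square read key, 13 mm wide, as high as the zero key, 55 mm to the right of it.
- dropper_bottle: Amber glass dropper bottle, 40 mm across, 105 mm tall, stands to the left of the instrument. Origin at the centre of its underside.
- sample_vial: Clear glass vial with white cap, 27 mm across, 60 mm tall, stands to the left of the instrument nearer the front. Origin at the centre of its underside.
- slide_box: Closed grey and white box of slides, 86 x 33 mm, 30 mm high, lies on the bench to the right of the instrument. Origin at the centre of its underside.
Things that resemble listed ones, but are neither listed nor needed, are in the scene too. Leave any blue or turquoise look-alike of the sample_vial alone.

How it is judged (in metres and radians):
On the way, in this order (a step that is already met when the one before it is completed fails the run):
1. the selector rests in its sixth position and the lid is shut (value of joint filter_dial between 2.488 and 2.748 rad and value of joint well_lid below 0.06 rad), for 0.2 s.
2. the zero key is pressed fully down (value of joint zero_key above 0.0032 m), for 0.04 s.
At the end, for the whole second after the job is handed in: The selector rests in its sixth position (within 7 degrees), the lid is shut (within 3 degrees), both keys are up, and the instrument stands level within 20 mm of where it was, the bottle and the vial upright (all of step 1 and value of joint each of zero_key, read_key below 0.001 m and distance of colorimeter from where it was at the start of the episode below 0.02 m and angle between colorimeter's own z axis and vertical below 0.03 rad and angle between each of dropper_bottle, sample_vial's own z axis and vertical below 0.1 rad and linear speed of colorimeter below 0.01 m/s); the robot touches nothing.
It fails at once if the zero key is pressed while the selector is not in its sixth position or the lid is not shut (value of joint zero_key above 0.002 m and (value of joint filter_dial below 2.488 rad or value of joint filter_dial above 2.748 rad or value of joint well_lid above 0.06 rad)).
It fails at once if the read key is pressed (value of joint read_key above 0.002 m).
It fails at once if the instrument is lifted, tipped or shoved (height (world z) of colorimeter above 0.008 m or angle between colorimeter's own z axis and vertical above 0.06 rad or distance of colorimeter from where it was at the start of the episode above 0.02 m).
It fails at once if the bottle, the vial or the slide box is moved or lifted (distance of any of dropper_bottle, sample_vial, slide_box from where it was at the start of the episode above 0.02 m).
It also fails if it takes over 64 s, if anything falls off the work surface, if the arm or the gripper's body presses on something with over 40 N, if the wrist force passes 120 N, or if a joint passes its speed limit or range.

## Robot

A 6-joint arm with a two-finger parallel gripper is mounted at the origin on the work surface. World frame = base frame: x ahead of the robot, y to its left, z up, the work surface at z = 0. Lengths are in m, angles in degrees, forces in N, time in s.
With the tool pointing down it reaches from about 0.25 to 0.725 m from the base axis. Payload 9.7 kg.
Tool frame: the origin (TCP) lies on the centre line of the jaws, within the pads' length; the fingertips stand 19 mm ahead of it and the grasp point (between the pads) is the TCP; z points along the fingers, y is the direction in which the jaws open and shut (so a half turn about z gives the same grasp; the last joint's range is limited). The gripper opens to 85 mm and grips with 20 to 120 N. Pads are 22 mm wide; open, the fingers measure 114 mm over their backs; the gripper's body (76 mm by 85 mm) begins 54 mm behind the grasp point. The pads swing forward as they close: fully open they stand 13 mm farther back than shut.
Start: joints at [74.083, 4.979, 10.078, 95.1, 0, 90], TCP at [0.151, 0.529, 0.25] pointing down, gripper open.
Joint ranges: [-179.16, 179.16], [-48.56, 103.87], [-65.8, 70.77], [-126.05, 130.52], [-82.76, 87.17], [-180, 180]. Speed limits (degrees/s): [127.2, 127.2, 147.25, 180, 180, 180].

## Interface

Orientations are given as [roll, pitch, yaw] about the fixed x, y, z axes, in that order (R = Rz(yaw) Ry(pitch) Rx(roll)).
In Python, from workcell import bot gives the robot as it stands.
- The arm moves only by the tool servo_tool, never from a script. Its argument "motion" is a list that holds one entry, the list of rows, each a list of 6 numbers: the shift along the tool's x, y, z in mm, then the turn, a rotation vector about the tool's x, y, z in rad. A call has 1 to 5 rows; each row shifts and turns the commanded pose from where the row before left it, along the tool's axes as they then stand; what a row does not reach is not made up. A row lasts 1/10 s, in which the tool goes at most 50 mm and 8.59 degrees, less where a joint would pass 70% of its speed; a pose out of reach is approached as far as the arm can. A call is refused whole if a number of a shift passes 50 or a number of a turn 0.15, either way. A call with a gripper value outside its range is refused whole. "gripper" is the finger opening in mm, from 0 to 85.4, set as the call begins (left out, the last holds). The fingers move at their own pace and stop on an object; "newtons" is the grip in N (left out, the last holds). Time passes only in rows, so rows that do not move let the fingers close. It gives the time, the measured TCP pose, the force and the opening at its end, in the units of the state.
- bot.get_obs(): the state, without advancing time (a new reading comes with each control period).
- bot.camera(name): name is "scene" or "top" or "wrist"; returns a dict with "color" (384x512x3 uint8, red, green, blue), "fx", "fy", "cx", "cy" (pixels), "R" (3x3) and "t" (3): a world point X has camera coordinates R X + t. Camera axes: x right, y down, z forward; pixel columns grow to the right and rows downward; lengths in m; the calibration is good to about 2 mm. A picture is of the moment at which its call begins. There is no depth.
- bot.job_done(): hands the job in, once; it reports no verdict.
Trained networks look in a picture, given as the dict that the camera call returned (one of the last four; its "shot" number tells which), for a name from the list of things; names that differ only in an ending like _2 or _b are one class to them, and where a whole thing is asked for, a point or a joint stands for the part that bears it (a point fixed in the world has none). Each returns a list of dicts, best first, with "confidence" (0 to 1); they miss things now and then, are a little off and sometimes report something else, mostly with a low value. They report only what shows in the picture. A call takes as long as a camera call. They do not tell look-alikes from the thing itself.
- bot.look_for(picture, label): "rect" ([left, top, width, height] in pixels, round what is visible of it).
The state is a dict: "time": time; "q": joint angles; "qd": joint speeds; "joint_efforts": joint torques, N m; "ee_pos": TCP position; "tcp_rot": TCP orientation; "wrist_force": force on the tool from outside, world axes, zero at the start; "torque": the same for the moment, N m; "opening": finger opening in m.
Only numpy, scipy, OpenCV 4.12 (cv2) and the standard library are available. Lean on these libraries where they do the work, as an engineer would, in place of code of your own. Each camera call takes 0.05 s, during which the arm holds its last target.

## Working session

There is one attempt and no reset: what is moved stays moved. The work goes in short steps, Python scripts to look and compute and a tool call to move; the robot and the scene stay as the last step left them, time stands still between calls to the robot, and variables do not carry over. Pictures are saved under pics/ and viewed, and the job is handed in when it is done.

Besides the shell and the picture viewer there is one more tool, called by a JSON object that holds its "api" and its "payload". servo_tool: Moves the arm, as the interface text tells. Its arguments: {"type":"object","properties":{"motion":{"type":"array","items":{"type":"array","items":{"type":"array","items":{"type":"number"}}}},"gripper":{"type":"number"},"newtons":{"type":"number"}},"required":["motion"]}

```bash
mkdir -p pics; ls; python3 - <<'E'
from workcell import bot
import cv2
o=bot.get_obs(); print(o)
for n in ["scene","top","wrist"]:
    p=bot.camera(n); cv2.imwrite(f"pics/{n}0.png",p["color"][:,:,::-1])
    print(n,p["fx"],p["fy"],p["cx"],p["cy"],p["R"],p["t"],p["shot"])
    for l in ["colorimeter","dial_centre","dial_nose","lid_hinge","lid_edge","zero_top","read_top"]:
        print(l,[(r["rect"],round(r["confidence"],2)) for r in bot.look_for(p,l)][:3])
E
```

```text
pics
{'time': 0.0, 'q': array([ 7.40842177e+01,  5.00963071e+00,  1.00344827e+01,  9.50974773e+01,
       -8.01325741e-04,  9.00011114e+01]), 'qd': array([-0.10061053,  0.02850489,  0.05604355,  0.13069645, -0.05416165,
       -0.05942262]), 'joint_efforts': array([-1.34574457e-03, -5.20390177e+01,  4.64798355e+01,  1.63120916e-02,
       -1.97521663e-04, -1.11358338e-05]), 'ee_pos': array([0.15077437, 0.52873113, 0.24959739]), 'tcp_rot': array([-1.79927375e+02,  8.02733902e-04,  1.64083107e+02]), 'wrist_force': array([-0.79848436,  0.21961764, -0.5624881 ]), 'torque': array([ 0.01113441,  0.00774482, -0.03540891]), 'opening': 0.08529400658875261}
scene 372.4196882898501 372.4196882898501 256.40222872270874 193.1123669015742 [[-0.67527788  0.73755739  0.00297988]
 [ 0.52075236  0.47963324 -0.70623575]
 [-0.52231864 -0.47535361 -0.70797047]] [ 0.38689119 -0.24631679  1.26757808] 1
colorimeter [([207.2, 171.9, 149.1, 132.1], 0.63)]
dial_centre [([294.8, 214.9, 24.3, 26.3], 0.86)]
dial_nose [([290.9, 210.8, 26.1, 31.7], 0.71)]
lid_hinge [([242.9, 171.5, 16.9, 29.3], 0.81)]
lid_edge [([2
[... 380 characters left out ...]
.2, 16.6, 8.6], 0.7), ([181.5, 140.6, 99.6, 96.9], 0.59), ([153.7, 174.1, 20.7, 17.6], 0.31)]
dial_centre [([195.8, 180.9, 24.8, 21.5], 0.79)]
dial_nose [([193.4, 179.0, 25.8, 21.5], 0.57)]
lid_hinge [([263.7, 169.2, 0.3, 25.8], 0.5)]
lid_edge [([263.8, 170.6, 6.2, 23.2], 0.38)]
zero_top [([244.4, 219.3, 5.4, 5.2], 0.62)]
read_top []
wrist 321.0103330654998 321.0103330654998 260.28819658479324 187.7363755206364 [[ 2.73943380e-01  9.61745740e-01 -3.95790235e-04]
 [ 9.13468340e-01 -2.60063267e-01  3.12957967e-01]
 [ 3.00883061e-01 -8.60943049e-02 -9.49766895e-01]] [-0.54880624 -0.04151876  0.3812657 ] 3
colorimeter []
dial_centre []
dial_nose []
lid_hinge []
lid_edge []
zero_top []
read_top []
```

```bash
python3 - <<'E'
import cv2
a=cv2.imread("pics/top0.png"); cv2.imwrite("pics/top0c.png",cv2.resize(a[120:260,140:300],None,fx=5,fy=4.2*5/4.2*0.85,interpolation=cv2.INTER_CUBIC)) if 0 else cv2.imwrite("pics/top0c.png",cv2.resize(a[125:250,140:300],None,fx=4.8,fy=4.8,interpolation=cv2.INTER_CUBIC))
a=cv2.imread("pics/scene0.png"); cv2.imwrite("pics/scene0c.png",cv2.resize(a[160:310,195:365],None,fx=4,fy=4,interpolation=cv2.INTER_CUBIC))
E
```

```text
(no output)
```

View pics/top0c.png

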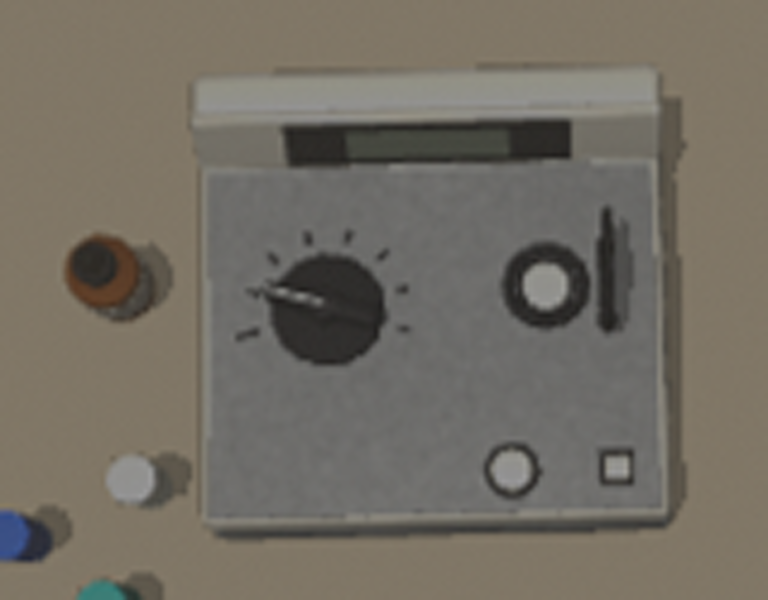

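View pics/scene0c.png

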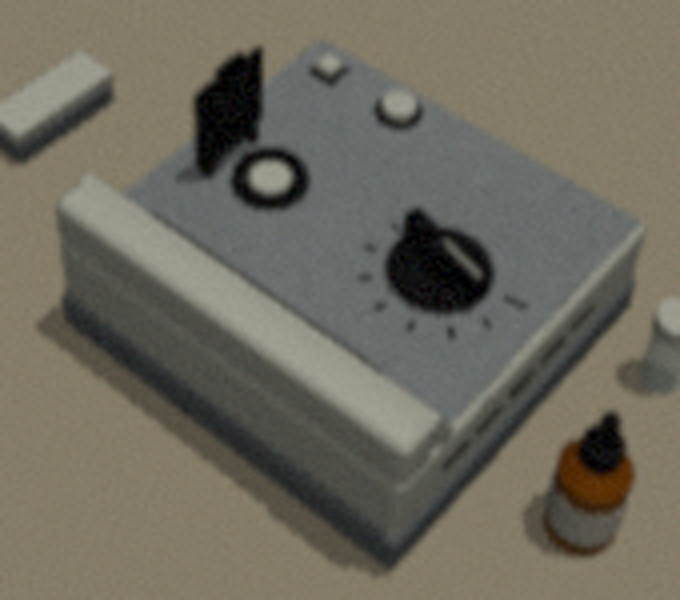

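View pics/scene0.png

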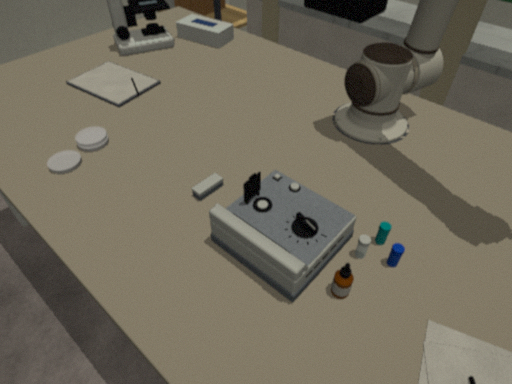

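View pics/top0.png

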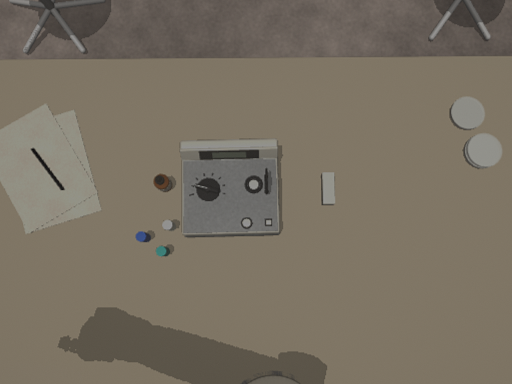

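```bash
cat > h.py <<'E'
import numpy as np
from scipy.optimize import least_squares
def proj(p,X):
    c=np.asarray(X)@np.asarray(p["R"]).T+p["t"]
    return np.stack([p["fx"]*c[...,0]/c[...,2]+p["cx"],p["fy"]*c[...,1]/c[...,2]+p["cy"]],-1)
def world(pose,L):
    x,y,a=pose; L=np.atleast_2d(L); c,s=np.cos(a),np.sin(a)
    return np.stack([x+c*L[:,0]-s*L[:,1],y+s*L[:,0]+c*L[:,1],L[:,2]],-1)
F={"zero":[-.092,-.040,.094],"read":[-.092,-.095,.094],"skirt":[-.005,.055,.092]}
E
python3 - <<'E'
from h import *
from workcell import bot
T=bot.camera("top");S=bot.camera("scene")
m={"top":{"zero":(246.3,222.3),"read":(268.1,221.8),"skirt":(207.9,188.8)},"scene":{"zero":(294.6,185.4),"read":(276.9,176.1),"skirt":(304.6,227.1)}}
ks=list(F);L=[F[k] for k in ks]
def fit(cs):
    def r(q): return np.concatenate([(proj(P,world(q,L))-[m[n][k] for k in ks]).ravel() for n,P in cs])
    s=least_squares(r,[0.5,0,0]); return s
for cs in ([("top",T)],[("scene",S)],[("top",T),("scene",S)]):
    s=fit(cs);print(s.x[:2],np.degrees(s.x[2]),np.round(s.fun,1))
q=s.x
for nm,l in dict(dial=[-.005,.055,.114],hinge=[.005,-.092,.096],zero=F["zero"],read=F["read"]).items(): print(nm,world(q,l),proj(T,world(q,l)),proj(S,world(q,l)))
# nose angle candidates & lid angles
for n in range(1,5):
    a=np.radians(105-30*(n-1)); w=world(q,[-.005+.032*np.cos(a),.055+.032*np.sin(a),.114]);print("nose",n,proj(T,w),proj(S,w))
for th in (1.5,1.7,1.85):
    w=world(q,[.005,-.092+.059*np.cos(th),.096+.059*np.sin(th)]);print("lid",th,proj(T,w),proj(S,w))
E
```

```text
[0.59622268 0.10496835] 0.6974777396626392 [-0.1 -0.   0.1  0.  -0.  -0. ]
[0.59831546 0.10610913] 0.9091712047374424 [-0.1  0.4  0.  -0.4  0.1 -0. ]
[0.59702557 0.10533608] 0.7828928589281444 [-0.2 -0.3  0.  -0.4 -0.2 -0.3  0.   0.   0.3 -0.8  0.1 -0.5]
dial [[0.59127454 0.16026262 0.114     ]] [[206.77629681 187.040834  ]] [[305.70764248 220.02584627]]
hinge [[0.60328216 0.01341298 0.096     ]] [[265.94727636 182.99253516]] [[252.0284361  195.85992974]]
zero [[0.50558071 0.06408276 0.094     ]] [[246.07451344 221.95131598]] [[294.62168637 185.43615301]]
read [[0.50633221 0.00908789 0.094     ]] [[268.14888573 221.4317409 ]] [[277.1593109  175.26707072]]
nose 1 [[194.27969442 190.63247267]] [[319.78366199 225.18409001]]
nose 2 [[194.26055936 184.02989664]] [[315.25234768 229.69685373]]
nose 3 [[197.58572574 178.25878242]] [[308.01701847 231.61545871]]
nose 4 [[203.35344801 174.84935538]] [[300.13419373 230.35166205]]
lid 1.5 [[264.63753992 178.66586482]] [[253.26885285 178.33487374]]
lid 1.7 [[269.557395   178.58044797]] [[249.39275683 176.07794305]]
lid 1.85 [[273.15086657 178.63796032]] [[246.5871511  174.94123397]]
```

{"api": "servo_tool", "payload": {"motion": [[[-40,-18,0,0,0,0],[-40,-18,0,0,0,0],[-40,-18,0,0,0,0],[-40,-18,0,0,0,0],[-40,-18,0,0,0,0]]], "gripper": 28, "newtons": 20}}

```text
time: 1.8
ee_pos: [0.3195, 0.3862, 0.2504]
tcp_rot: [180.0, 0.0, 164.1]
wrist_force: [0.6, 0.2, -0.7]
opening: 0.0282
```

{"api": "servo_tool", "payload": {"motion": [[[-40,-18,0,0,0,0],[-40,-18,0,0,0,0],[-40,-18,0,0,0,0],[-40,-18,0,0,0,0],[-40,-18,0,0,0,0]]]}}

```text
time: 2.3
ee_pos: [0.4873, 0.2447, 0.2505]
tcp_rot: [180.0, 0.0, 164.1]
wrist_force: [0.4, 1.5, -0.1]
opening: 0.0283
```

{"api": "servo_tool", "payload": {"motion": [[[-40,-18,0,0,0,0],[-40,-18,0,0,0,0],[-40,-18,0,0,0,0],[-5,0,0,0,0,0],[0,0,0,0,0,0]]]}}

```text
time: 2.8
ee_pos: [0.5922, 0.1591, 0.2495]
tcp_rot: [-180.0, -0.1, 164.0]
wrist_force: [0.3, 0.5, -0.1]
opening: 0.0281
```

```bash
python3 - <<'E'
from workcell import bot
import cv2
from h import *
o=bot.get_obs(); print(o["q"],o["ee_pos"],o["tcp_rot"],o["opening"])
p=bot.camera("wrist"); cv2.imwrite("pics/w1.png",p["color"][:,:,::-1])
for l in ["dial_centre","dial_nose","zero_top","lid_edge"]: print(l,[(r["rect"],round(r["confidence"],2)) for r in bot.look_for(p,l)][:3])
q=[.597,.1053,np.radians(.78)]
for l in ([-.005,.055,.114],[-.005,.055,.092],F["zero"],F["read"]): print(proj(p,world(q,l)))
E
```

```text
[1.50323324e+01 1.40309424e+01 2.02671409e+01 9.63024014e+01
 6.13761919e-03 3.10616078e+01] [0.59219514 0.15906594 0.24950885] [-1.79971100e+02 -5.98769927e-02  1.63970706e+02] 0.028106323918328246
dial_centre [([227.5, 138.5, 72.9, 64.2], 0.97)]
dial_nose [([226.3, 139.2, 73.9, 61.9], 0.84)]
zero_top [([112.9, 94.8, 27.5, 28.8], 0.63)]
lid_edge [([64.1, 201.0, 62.4, 87.4], 0.73), ([224.6, 136.6, 76.4, 64.0], 0.57)]
[[262.75747966 180.15722829]]
[[262.60292997 173.17026164]]
[[126.47201123 110.55517133]]
[[ 68.16910137 129.33386885]]
```

View pics/w1.png

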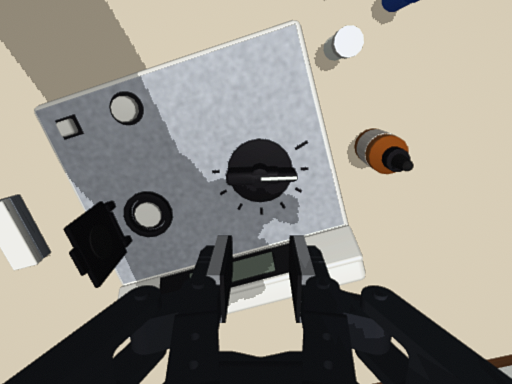

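{"api": "servo_tool", "payload": {"motion": [[[0,0,0,0,0,-0.145],[0,0,0,0,0,-0.145],[0,0,0,0,0,-0.145],[0,0,0,0,0,-0.145],[0,0,0,0,0,-0.145]]]}}

```text
time: 3.55
ee_pos: [0.5909, 0.1608, 0.2508]
tcp_rot: [-180.0, 0.0, -154.0]
wrist_force: [0.3, 0.2, 0.3]
opening: 0.0279
```

{"api": "servo_tool", "payload": {"motion": [[[0,0,0,0,0,-0.145],[0,0,0,0,0,-0.145],[0,0,0,0,0,-0.145],[0,0,0,0,0,-0.145],[0,0,0,0,0,-0.145]]]}}

```text
time: 4.05
ee_pos: [0.5909, 0.1608, 0.2508]
tcp_rot: [-180.0, 0.0, -112.4]
wrist_force: [0.2, 0.5, -0.7]
opening: 0.0276
```

{"api": "servo_tool", "payload": {"motion": [[[0,0,25,0,0,-0.145],[0,0,25,0,0,0],[0,0,20,0,0,0],[0,0,0,0,0,0],[0,0,0,0,0,0]]]}}

```text
time: 4.55
ee_pos: [0.5911, 0.1604, 0.1811]
tcp_rot: [-180.0, 0.0, -104.5]
wrist_force: [0.7, 0.8, 0.8]
opening: 0.0281
```

```bash
python3 - <<'E'
from workcell import bot
import cv2
from h import *
o=bot.get_obs(); print(o["q"],o["ee_pos"],o["tcp_rot"],o["opening"])
p=bot.camera("wrist"); cv2.imwrite("pics/w2.png",p["color"][:,:,::-1])
q=[.5958,.1053,np.radians(.78)]
for l in ([-.005,.055,.114],[-.005,.055,.092],F["zero"],F["read"]): print(proj(p,world(q,l)))
E
```

```text
[ 1.51846687e+01  1.27529438e+01  1.11640801e+01  8.83918500e+01
  1.34057746e-03 -6.03363341e+01] [0.59109042 0.16043233 0.18113774] [-1.79983905e+02  1.07098529e-02 -1.04478995e+02] 0.02806733369870863
[[262.08548472 213.9751342 ]]
[[261.95237833 201.9194661 ]]
[[361.61331528  22.49342718]]
[[344.57091112 -86.23000786]]
```

View pics/w2.png

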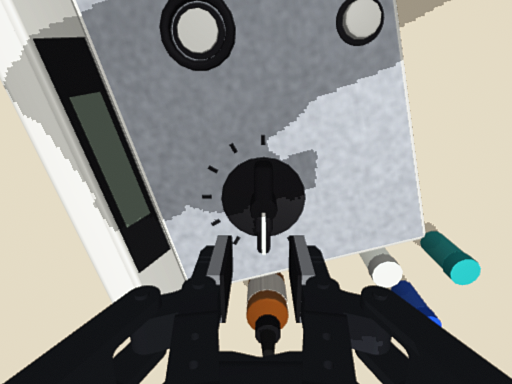

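{"api": "servo_tool", "payload": {"motion": [[[0,1,15,0,0,0],[0,0,15,0,0,0],[0,0,15,0,0,0],[0,0,5,0,0,0],[0,0,0,0,0,0]]]}}

```text
time: 5.1
ee_pos: [0.5901, 0.16, 0.1293]
tcp_rot: [179.9, -0.0, -104.5]
wrist_force: [-0.3, 0.5, 0.9]
opening: 0.0278
```

{"api": "servo_tool", "payload": {"motion": [[[0,0,5,0,0,0],[0,0,4,0,0,0],[0,0,4,0,0,0],[0,0,0,0,0,0]]]}}

```text
time: 5.5
ee_pos: [0.5904, 0.1601, 0.1167]
tcp_rot: [180.0, -0.0, -104.5]
wrist_force: [0.4, 0.7, -0.2]
opening: 0.0279
```

```bash
python3 - <<'E'
from workcell import bot
import cv2
o=bot.get_obs(); print(o["q"],o["ee_pos"],o["tcp_rot"],o["opening"],o["wrist_force"],o["torque"])
p=bot.camera("wrist"); cv2.imwrite("pics/w3.png",p["color"][:,:,::-1])
p=bot.camera("scene"); cv2.imwrite("pics/s3.png",cv2.resize(p["color"][160:310,195:365,::-1],None,fx=4,fy=4,interpolation=cv2.INTER_CUBIC))
E
```

```text
[ 1.51715571e+01  1.28827036e+01  4.21193822e+00  8.13694915e+01
  1.88592347e-03 -6.02962818e+01] [0.59036662 0.16009347 0.11670055] [ 1.79964098e+02 -1.83097707e-02 -1.04532156e+02] 0.027903458832888896 [ 0.42189006  0.68842709 -0.24747417] [0.01495388 0.02206632 0.03411219]
```

View pics/w3.png

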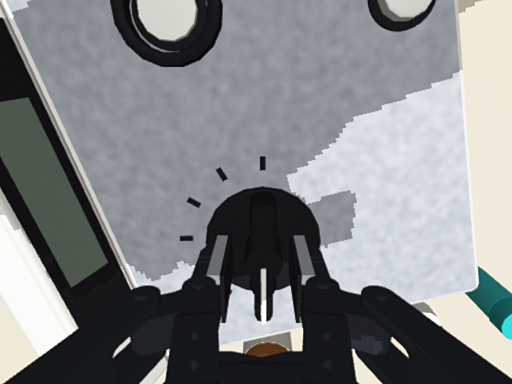

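View pics/s3.png

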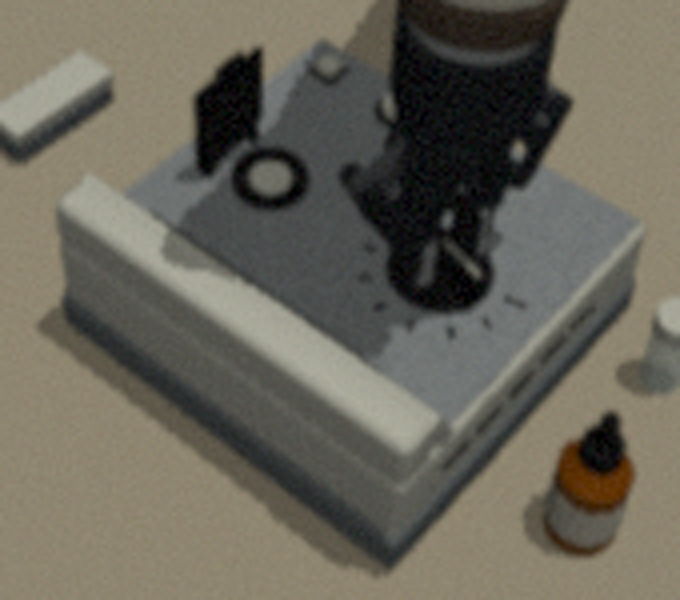

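{"api": "servo_tool", "payload": {"motion": [[[0,0,0,0,0,0.12],[0,0,0,0,0,0.12],[0,0,0,0,0,0.12],[0,0,0,0,0,0.12],[0,0,0,0,0,0.12]]]}}

```text
time: 6.1
ee_pos: [0.5901, 0.1603, 0.1175]
tcp_rot: [180.0, -0.0, -139.2]
wrist_force: [-5.6, 1.6, 1.1]
opening: 0.0278
```

{"api": "servo_tool", "payload": {"motion": [[[0,0,0,0,0,0.1],[0,0,0,0,0,0.1],[0,0,0,0,0,0.1],[0,0,0,0,0,0.1],[0,0,0,0,0,0]]]}}

```text
time: 6.6
ee_pos: [0.5907, 0.1602, 0.1176]
tcp_rot: [-180.0, 0.0, -161.9]
wrist_force: [-0.3, 0.2, -0.5]
opening: 0.0277
```

```bash
python3 - <<'E'
from workcell import bot
import cv2
o=bot.get_obs(); print(o["ee_pos"],o["tcp_rot"],o["opening"],o["wrist_force"],o["torque"])
p=bot.camera("wrist"); cv2.imwrite("pics/w4.png",p["color"][:,:,::-1])
E
```

```text
[0.59067605 0.16019372 0.11758201] [-1.79999221e+02  2.31684335e-02 -1.61908645e+02] 0.027709102961210645 [-0.256014    0.17694622 -0.4600278 ] [ 0.03879457 -0.01653912  0.03385737]
```

View pics/w4.png

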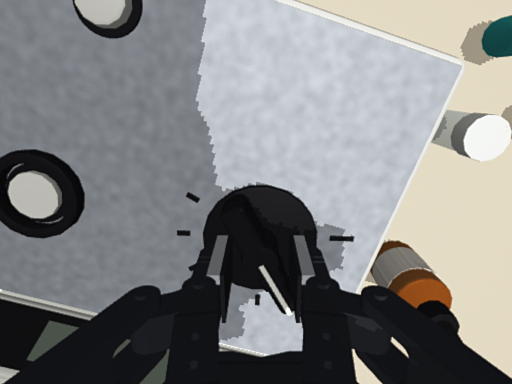

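{"api": "servo_tool", "payload": {"motion": [[[0,0,0,0,0,0.1],[0,0,0,0,0,0.1],[0,0,0,0,0,0.1],[0,0,0,0,0,0.1],[0,0,0,0,0,0.1]]]}}

```text
time: 7.15
ee_pos: [0.5908, 0.1598, 0.1175]
tcp_rot: [-180.0, 0.0, 169.5]
wrist_force: [0.8, 0.1, 0.1]
opening: 0.0279
```

{"api": "servo_tool", "payload": {"motion": [[[0,0,0,0,0,0.1],[0,0,0,0,0,0.1],[0,0,0,0,0,0.1],[0,0,0,0,0,0.1],[0,0,0,0,0,0.1]]]}}

```text
time: 7.65
ee_pos: [0.5908, 0.1596, 0.1175]
tcp_rot: [-180.0, 0.0, 140.8]
wrist_force: [0.1, 0.0, 0.5]
opening: 0.0278
```

{"api": "servo_tool", "payload": {"motion": [[[0,0,0,0,0,0.1],[0,0,0,0,0,0.1],[0,0,0,0,0,0.05],[0,0,0,0,0,0]]]}}

```text
time: 8.05
ee_pos: [0.5909, 0.1586, 0.1175]
tcp_rot: [-179.9, 0.2, 126.6]
wrist_force: [1.8, -6.5, 0.4]
opening: 0.0279
```

```bash
python3 - <<'E'
from workcell import bot
import cv2
o=bot.get_obs(); print(o["ee_pos"],o["tcp_rot"],o["opening"],o["wrist_force"],o["torque"])
p=bot.camera("wrist"); cv2.imwrite("pics/w5.png",p["color"][:,:,::-1])
p=bot.camera("scene"); cv2.imwrite("pics/s5.png",cv2.resize(p["color"][160:310,195:365,::-1],None,fx=4,fy=4,interpolation=cv2.INTER_CUBIC))
E
```

```text
[0.59085459 0.15860156 0.11745585] [-1.79931870e+02  1.50836241e-01  1.26574216e+02] 0.027868439252391467 [ 1.84493907 -6.47450597  0.36379093] [-1.40472586 -0.15883448  0.17484976]
```

View pics/w5.png

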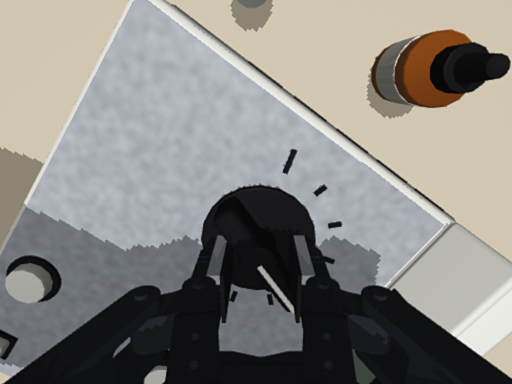

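View pics/s5.png

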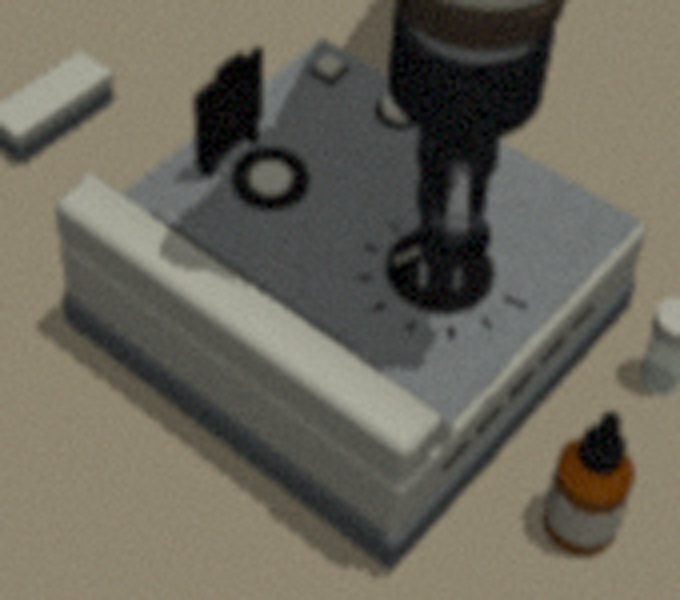

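{"api": "servo_tool", "payload": {"motion": [[[0,0,0,0,0,0.07],[0,0,0,0,0,0.05],[0,0,0,0,0,0]]]}}

```text
time: 8.45
ee_pos: [0.5907, 0.1597, 0.1175]
tcp_rot: [180.0, 0.0, 119.8]
wrist_force: [0.4, -1.2, 0.0]
opening: 0.028
```

```bash
cat > chk.py <<'E'
import sys
from workcell import bot
import cv2
o=bot.get_obs(); print(o["time"],o["q"],o["ee_pos"],o["tcp_rot"],o["opening"],o["wrist_force"],o["torque"])
n=sys.argv[1]
for c in sys.argv[2:]:
    p=bot.camera(c); im=p["color"][:,:,::-1]
    if c=="scene": im=cv2.resize(im[160:310,195:365],None,fx=4,fy=4,interpolation=cv2.INTER_CUBIC)
    if c=="top": im=cv2.resize(im[125:250,140:300],None,fx=4.8,fy=4.8,interpolation=cv2.INTER_CUBIC)
    cv2.imwrite(f"pics/{c[0]}{n}.png",im)
E
python3 chk.py 6 wrist scene
```

```text
8.45 [ 1.51419295e+01  1.28571680e+01  4.26677535e+00  8.13959288e+01
 -2.99607470e-02  7.53838289e+01] [0.59074168 0.15971411 0.11746931] [1.79994325e+02 3.24428256e-02 1.19758095e+02] 0.02801907064716823 [ 3.70567551e-01 -1.15346997e+00  9.33298108e-04] [-0.14436902  0.01355622  0.00246817]
```

View pics/w6.png

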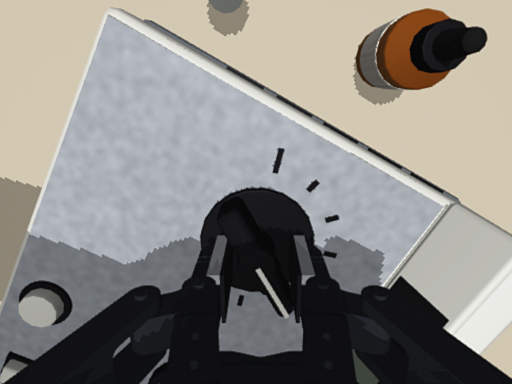

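View pics/s6.png

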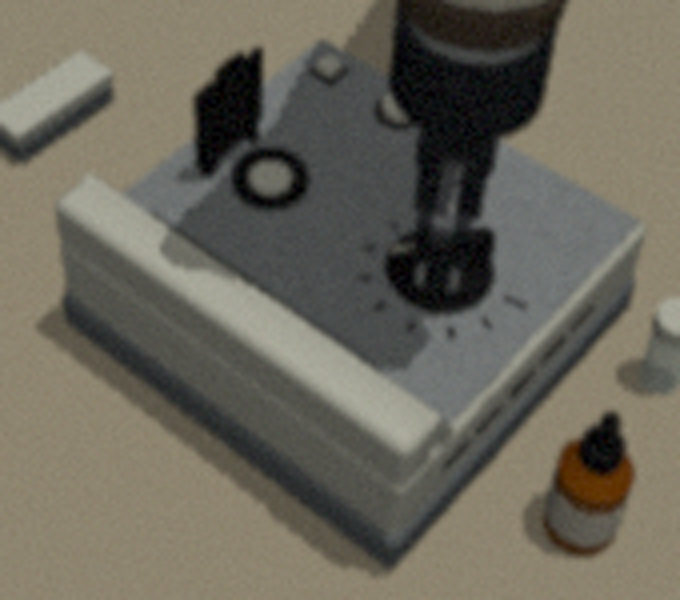

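{"api": "servo_tool", "payload": {"motion": [[[0,0,0,0,0,0.05],[0,0,0,0,0,0.05],[0,0,0,0,0,0]]]}}

```text
time: 8.85
ee_pos: [0.5905, 0.1605, 0.1173]
tcp_rot: [180.0, -0.0, 114.0]
wrist_force: [0.1, 0.3, 0.3]
opening: 0.0279
```

```bash
python3 chk.py 7 wrist scene
```

```text
8.85 [1.51915529e+01 1.28639087e+01 4.25952920e+00 8.13879195e+01
 2.11620204e-02 8.11475510e+01] [0.59053626 0.16045347 0.11733174] [ 1.79989134e+02 -1.97248362e-02  1.14044005e+02] 0.027938636303338288 [0.0988026  0.25325017 0.2920844 ] [ 0.02584189 -0.01436496 -0.01570654]
```

View pics/w7.png

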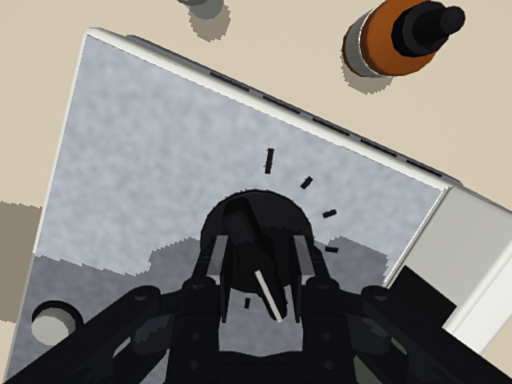

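View pics/s7.png

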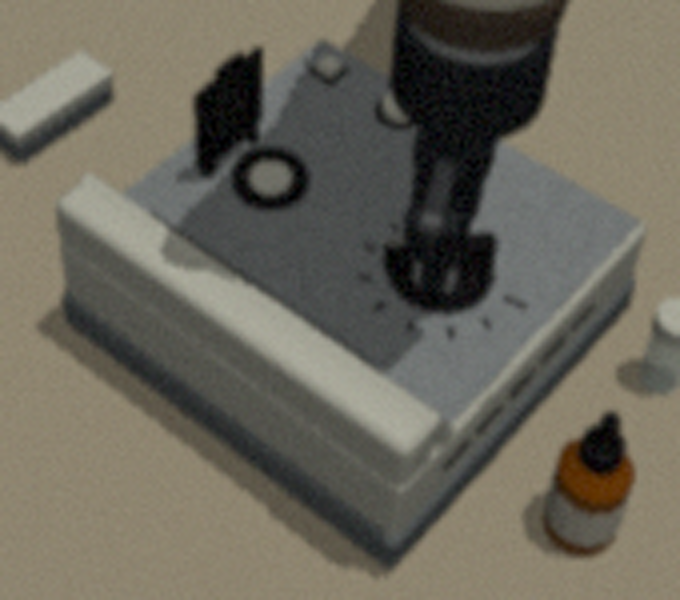

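{"api": "servo_tool", "payload": {"motion": [[[0,0,-15,0,0,0],[0,0,-20,0,0,0],[0,0,-35,0,0,0],[0,0,-35,0,0,0],[0,0,-10,0,0,0]]], "gripper": 0}}

```text
time: 9.45
ee_pos: [0.5914, 0.1605, 0.2377]
tcp_rot: [179.6, 0.0, 114.0]
wrist_force: [0.1, 0.6, 0.5]
opening: -0.0005
```

```bash
python3 chk.py 8 wrist scene
```

```text
9.45 [1.51788054e+01 1.32400347e+01 1.80000720e+01 9.44001231e+01
 8.45783606e-03 8.11435197e+01] [0.59141922 0.16049083 0.23766843] [1.79643075e+02 4.70551729e-02 1.14035166e+02] -0.00046142674157749285 [0.13849989 0.59982283 0.45082882] [-0.0187204   0.0042112  -0.00348776]
```

View pics/w8.png

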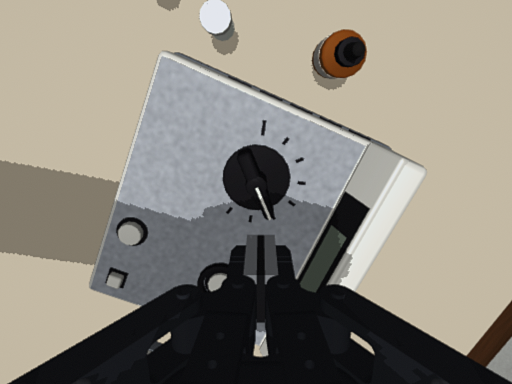

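View pics/s8.png

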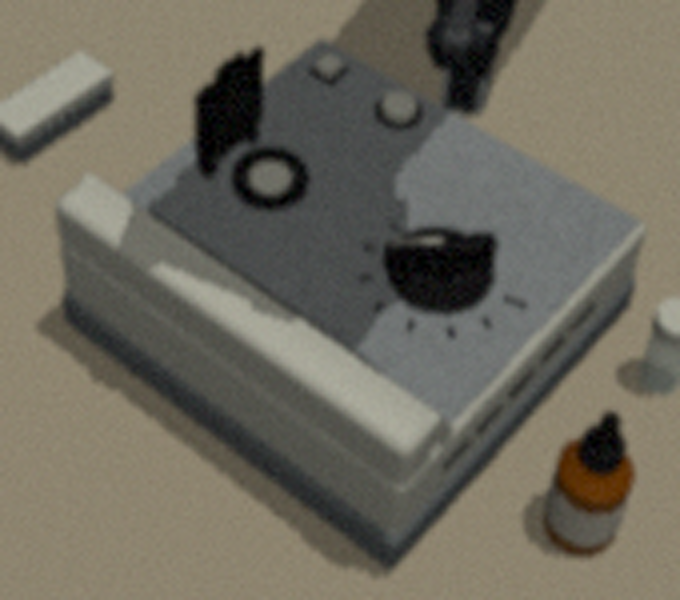

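```bash
python3 - <<'E'
from workcell import bot
import cv2
from h import *
q=[.596,.1053,np.radians(.78)]
for c in ("wrist","scene"):
    p=bot.camera(c)
    print(c,proj(p,world(q,[-.005,.055,.114])))
    for n in range(4,9):
        a=np.radians(105-30*(n-1)); print(n,proj(p,world(q,[[-.005+r*np.cos(a),.055+r*np.sin(a),z] for r,z in((.032,.114),(.0415,.085))])).round(1).tolist())
    im=p["color"][:,:,::-1]
    im=im[135:235,200:310] if c=="wrist" else im[205:245,280:330]
    cv2.imwrite(f"pics/z{c}.png",cv2.resize(im,None,fx=6 if c=="wrist" else 12,fy=6 if c=="wrist" else 12,interpolation=cv2.INTER_CUBIC))
E
```

```text
wrist [[259.0134437  185.42384848]]
4 [[298.2, 190.8], [304.9, 181.8]]
5 [[289.6, 208.3], [294.7, 202.4]]
6 [[273.3, 219.4], [275.6, 215.4]]
7 [[253.6, 221.6], [252.6, 217.9]]
8 [[235.1, 214.4], [231.1, 209.5]]
scene [[305.98208181 219.75218348]]
4 [[300.4, 230.1], [297.6, 241.8]]
5 [[294.2, 226.0], [289.7, 236.5]]
6 [[291.2, 220.4], [286.0, 229.2]]
7 [[292.3, 214.7], [287.4, 221.9]]
8 [[296.9, 210.5], [293.3, 216.5]]
```

View pics/zwrist.png

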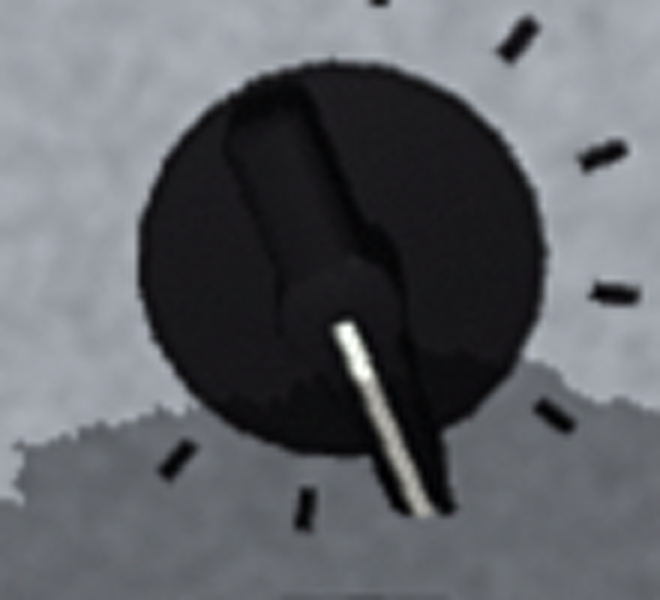

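{"api": "servo_tool", "payload": {"motion": [[[0,0,0,0,0,0.14],[0,0,0,0,0,0.14],[0,0,0,0,0,0.13],[-40,3,0,0,0,0],[-40,3,0,0,0,0]]]}}

```text
time: 10.15
ee_pos: [0.5966, 0.0801, 0.2302]
tcp_rot: [-179.8, 0.0, 90.6]
wrist_force: [1.1, -0.4, 0.5]
opening: 0.0
```

{"api": "servo_tool", "payload": {"motion": [[[-40,3,0,0,0,0],[-40,2,0,0,0,0],[-27,0,0,0,0,0],[0,0,0,0,0,0],[0,0,0,0,0,0]]]}}

```text
time: 10.65
ee_pos: [0.6026, -0.0271, 0.2308]
tcp_rot: [-179.9, -0.0, 90.4]
wrist_force: [0.3, 0.8, 0.7]
opening: 0.0002
```

```bash
python3 chk.py 9 wrist scene top
```

```text
10.65 [-2.57879672e+00  1.22135680e+01  1.60304685e+01  9.39436599e+01
  1.34937316e-02  8.70242505e+01] [ 0.60260511 -0.02707797  0.23084791] [-1.79874112e+02 -2.00559967e-02  9.03969158e+01] 0.0001554158761219704 [0.3363328  0.84279335 0.66439209] [-0.00639049  0.00978814  0.03644367]
```

View pics/w9.png

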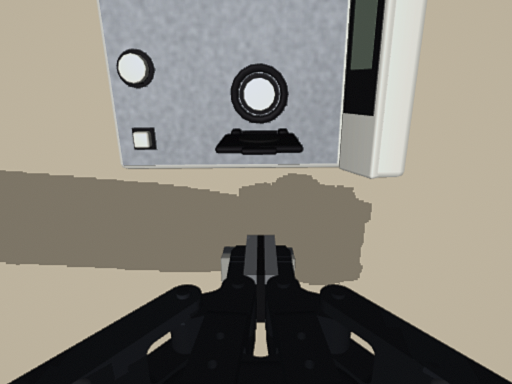

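View pics/s9.png

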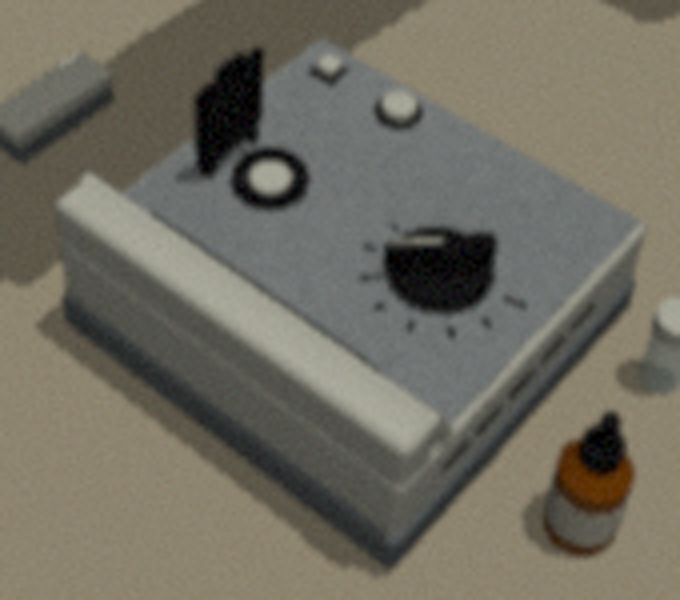

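{"api": "servo_tool", "payload": {"motion": [[[0,0,25,0,0,0],[0,0,25,0,0,0],[0,0,24,0,0,0],[0,0,0,0,0,0],[0,0,0,0,0,0]]]}}

```text
time: 11.3
ee_pos: [0.6029, -0.0259, 0.1587]
tcp_rot: [-180.0, -0.0, 90.5]
wrist_force: [-0.1, -0.5, 0.6]
opening: -0.0
```

{"api": "servo_tool", "payload": {"motion": [[[13,0,0,0,0,0],[13,0,0,0,0,0],[6,0,0,0,0,0],[6,0,1,0,0,0],[0,0,0,0,0,0]]]}}

```text
time: 11.8
ee_pos: [0.6028, 0.0122, 0.1574]
tcp_rot: [180.0, -0.0, 90.5]
wrist_force: [0.0, 0.2, 0.3]
opening: -0.0
```

```bash
python3 chk.py 10 wrist scene
```

```text
11.8 [1.15869913e+00 1.13656746e+01 6.92512016e+00 8.55520203e+01
 1.10654621e-02 9.06365813e+01] [0.60275568 0.01224264 0.15738529] [ 1.79992698e+02 -1.11472761e-02  9.05221192e+01] -4.03658640354992e-05 [0.03720504 0.19375853 0.29976039] [-0.04050048  0.01167637  0.01149248]
```

View pics/w10.png

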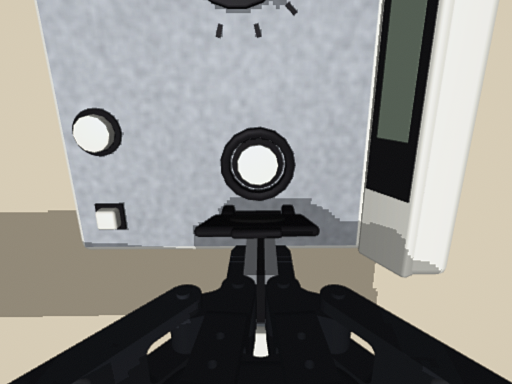

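View pics/s10.png

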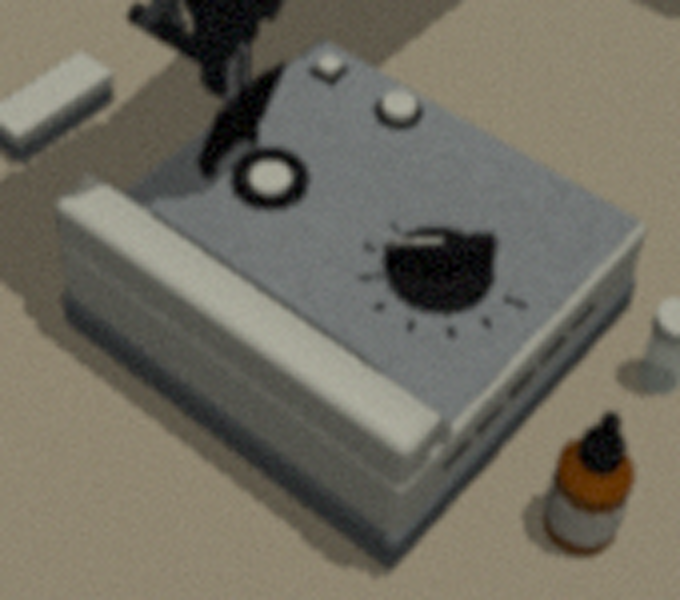

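The lid is moving with the fingertip, so I'm continuing along the arc.

{"api": "servo_tool", "payload": {"motion": [[[9,0,4,0,0,0],[9,0,6,0,0,0],[7,0,8,0,0,0],[5,0,10,0,0,0],[1,0,5,0,0,0]]]}}

```text
time: 12.4
ee_pos: [0.602, 0.0431, 0.1226]
tcp_rot: [-179.9, -0.0, 90.5]
wrist_force: [0.7, 1.8, 0.7]
opening: 0.0001
```

{"api": "servo_tool", "payload": {"motion": [[[1,0,3,0,0,0],[0,0,3,0,0,0],[0,0,1,0,0,0],[0,0,0,0,0,0]]]}}

```text
time: 12.8
ee_pos: [0.6024, 0.0433, 0.118]
tcp_rot: [180.0, -0.0, 90.5]
wrist_force: [-2.3, 0.8, 4.8]
opening: -0.0001
```

```bash
python3 chk.py 11 wrist scene
```

```text
12.8 [4.09340261e+00 1.17432734e+01 3.01981667e+00 8.12540944e+01
 3.31321920e-02 9.36419223e+01] [0.60238434 0.04326394 0.11800545] [ 1.79979701e+02 -3.44912492e-02  9.04514929e+01] -0.00010930523782418542 [-2.272323    0.84167103  4.80903031] [0.30715624 0.58820706 0.02589784]
```

View pics/w11.png

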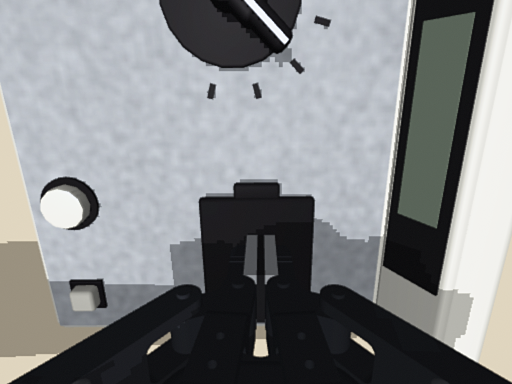

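View pics/s11.png

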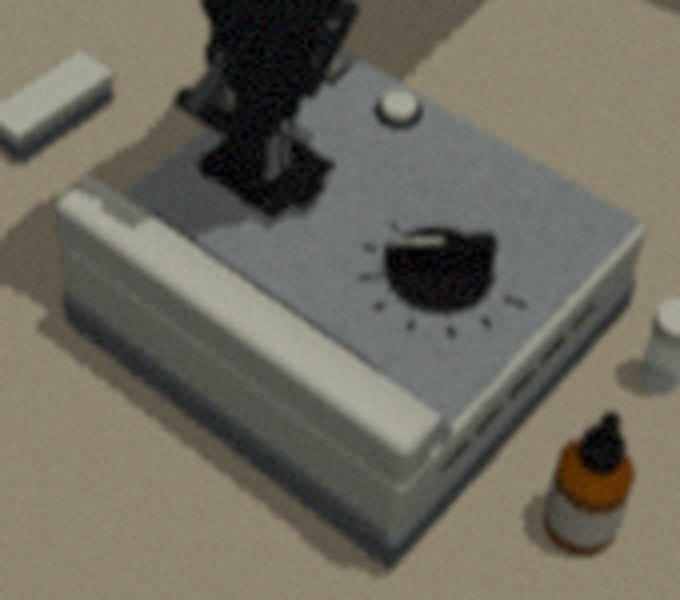

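{"api": "servo_tool", "payload": {"motion": [[[0,0,2,0,0,0],[0,0,1,0,0,0],[0,0,0,0,0,0],[0,0,0,0,0,0]]]}}

```text
time: 13.3
ee_pos: [0.6026, 0.0433, 0.1176]
tcp_rot: [179.8, -0.0, 90.5]
wrist_force: [-9.9, 1.5, 22.1]
opening: -0.0003
```

{"api": "servo_tool", "payload": {"motion": [[[0,0,-13,0,0,0],[0,0,-30,0,0,0],[7,-33,0,0,0,0],[7,-33,0,0,0,0],[7,-32,0,0,0,0]]]}}

```text
time: 13.8
ee_pos: [0.5034, 0.0633, 0.1574]
tcp_rot: [180.0, 0.0, 90.4]
wrist_force: [-0.4, 0.1, 0.4]
opening: -0.0003
```

{"api": "servo_tool", "payload": {"motion": [[[0,0,0,0,0,0],[0,0,0,0,0,0]]]}}

```text
time: 14.0
ee_pos: [0.5044, 0.0634, 0.1579]
tcp_rot: [179.9, 0.0, 90.5]
wrist_force: [0.5, 0.5, -0.2]
opening: -0.0003
```

```bash
python3 chk.py 12 wrist scene
```

```text
14.0 [ 7.17312441e+00 -1.65399275e+00 -6.92758145e+00  8.46394273e+01
 -1.38588047e-02  9.67036334e+01] [0.50444814 0.06342139 0.15788891] [1.79911993e+02 3.61007586e-03 9.04694778e+01] -0.00030799453329217037 [ 0.45972859  0.5468931  -0.194613  ] [ 0.03810804 -0.07335572 -0.02167192]
```

View pics/w12.png

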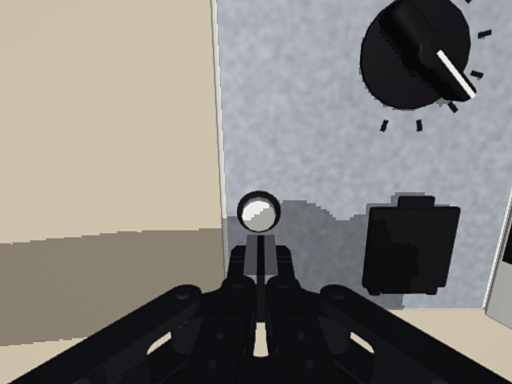

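View pics/s12.png

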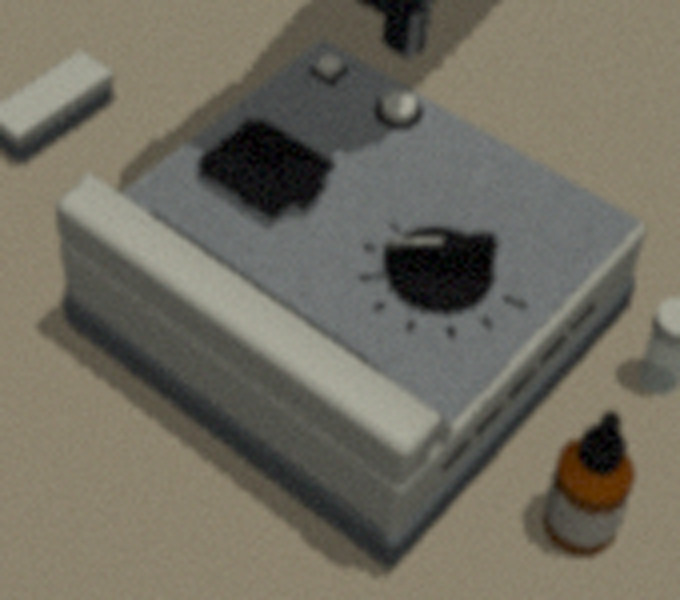

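{"api": "servo_tool", "payload": {"motion": [[[0,0,18,0,0,0],[0,0,18,0,0,0],[0,0,6,0,0,0],[0,0,0,0,0,0]]]}}

```text
time: 14.5
ee_pos: [0.5044, 0.0632, 0.1144]
tcp_rot: [-179.9, 0.0, 90.4]
wrist_force: [0.3, 0.4, 0.7]
opening: 0.0001
```

{"api": "servo_tool", "payload": {"motion": [[[0,0,3,0,0,0],[0,0,2,0,0,0],[0,0,1,0,0,0],[0,0,0,0,0,0]]]}}

```text
time: 14.9
ee_pos: [0.505, 0.0634, 0.11]
tcp_rot: [179.9, 0.0, 90.5]
wrist_force: [2.1, -1.5, 3.1]
opening: -0.0001
```

{"api": "servo_tool", "payload": {"motion": [[[0,0,1,0,0,0],[0,0,1,0,0,0],[0,0,0,0,0,0],[0,0,0,0,0,0]]]}}

```text
time: 15.3
ee_pos: [0.505, 0.0634, 0.1089]
tcp_rot: [179.9, -0.0, 90.5]
wrist_force: [0.9, -1.1, 11.6]
opening: 0.0001
```

```bash
python3 chk.py 13 wrist
```

```text
15.3 [ 7.16634791e+00 -1.16683214e+00 -1.18661996e+01  7.91569101e+01
 -1.52053502e-02  9.67133494e+01] [0.5049901  0.06342263 0.10886837] [ 1.79855485e+02 -1.70040055e-03  9.04529816e+01] 0.00011246367395081902 [ 0.87476317 -1.11036725 11.60200424] [-0.35792079  0.04932833 -0.00534005]
```

View pics/w13.png

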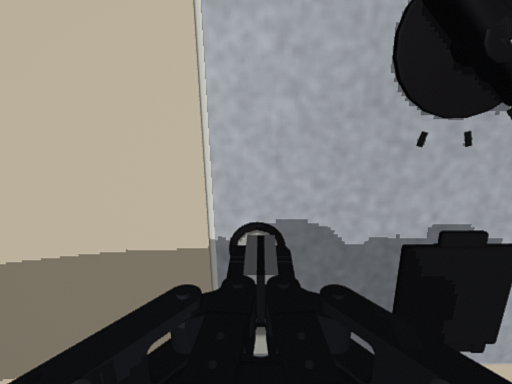

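The force is 11.6 N, well above the 3.6 N the key needs, so it's on its stop. Releasing and backing away.

{"api": "servo_tool", "payload": {"motion": [[[0,0,-10,0,0,0],[0,0,-30,0,0,0],[0,0,-40,0,0,0],[0,-30,-20,0,0,0],[0,-40,0,0,0,0]]]}}

```text
time: 15.85
ee_pos: [0.4348, 0.0631, 0.2099]
tcp_rot: [179.8, -0.0, 90.4]
wrist_force: [-0.8, 0.1, 0.6]
opening: -0.0002
```

{"api": "servo_tool", "payload": {"motion": [[[0,-30,0,0,0,0],[0,0,0,0,0,0],[0,0,0,0,0,0]]]}}

```text
time: 16.15
ee_pos: [0.404, 0.0628, 0.2077]
tcp_rot: [180.0, -0.0, 90.5]
wrist_force: [0.0, -0.3, -0.3]
opening: 0.0004
```

```bash
python3 chk.py 14 wrist scene top; python3 - <<'E'
import cv2,numpy as np
a=cv2.imread("pics/s14.png");b=cv2.imread("pics/t14.png")
cv2.imwrite("pics/c14.png",np.hstack([cv2.resize(a,(400,353)),cv2.resize(b,(400,353))]))
E
```

```text
16.15 [ 8.82372467e+00 -1.50173648e+01 -1.32351453e+01  9.17396487e+01
  1.36133002e-02  9.83455125e+01] [0.40402951 0.06278235 0.20767011] [ 1.79959856e+02 -1.96479601e-02  9.04782241e+01] 0.0003861439480517801 [ 0.0481554  -0.25216553 -0.33497613] [-0.00726354  0.00656782 -0.06414657]
```

View pics/s14.png

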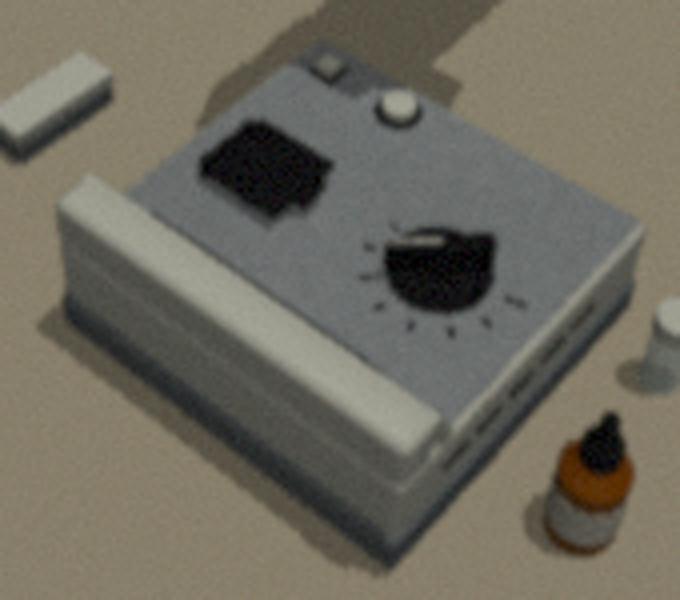

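View pics/t14.png

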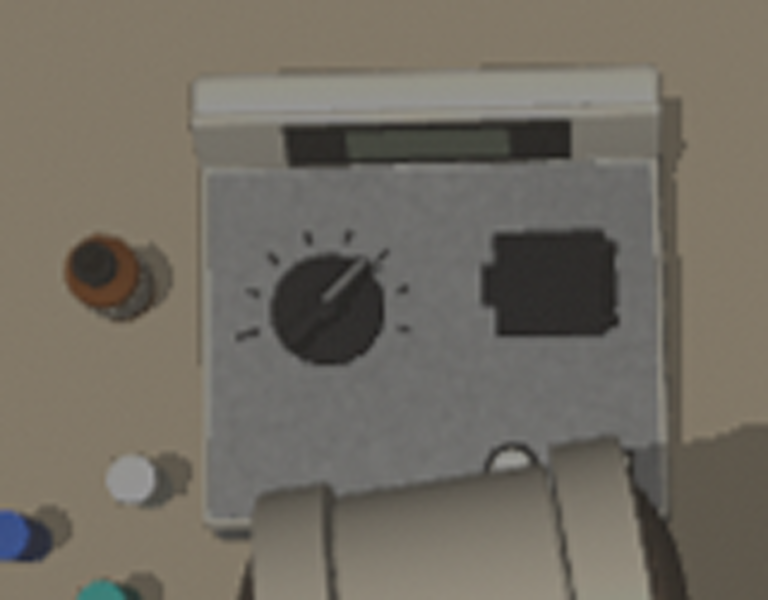

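View pics/w14.png

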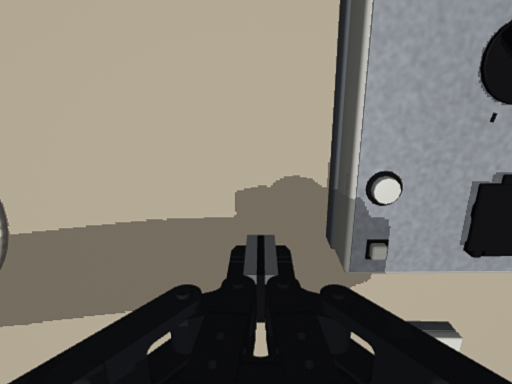

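The top view shows the pointer on the sixth tick (crop 385,255), the lid flat (555,283) and the zero key raised. The instrument, bottle and vial are in the same pixels as at the start. Handing in.

```bash
python3 -c "
from workcell import bot
print(bot.job_done())"
```

```text
the job is handed in; nothing more can be done
None
```

I did all three steps in order and handed the job in at about 16 s of the 64 s allowed. The hand-in gives no verdict, so the result rests on my own checks.

- **Selector:** it started in position 2. I straddled the bar with the fingertips and turned it four clicks clockwise. The wrist picture shows the pointer covering tick 6, with ticks 7 and 8 beyond it.
- **Lid:** I pushed it over along its arc and pressed it flat, reaching 22 N on the stop. Scene, top and wrist pictures show it flat.
- **Zero key:** I pressed it only after both of those were done. The force reached 11.6 N, well above the 3.6 N needed for full travel, with the fingertip at about 90 mm, the key's fully-down height. After release it showed raised.
- **Surroundings:** the instrument, bottle and vial are in the same pixels as in the first picture, and the slide box is unmoved in the scene view. The read key was never touched. The arm stands clear with about zero force.

**What disagreed:** the wrist camera read 2–5 pixels high compared with the fit from the fixed cameras. I treated that as a calibration offset, and it did not affect the work. In the last top view the arm partly hid the keys, so I checked them in the scene and wrist views instead.

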